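# White check of a colour probe

### The arm

A 6-joint arm with a two-finger parallel gripper is mounted at the origin on the work surface. World frame = base frame: x ahead of the robot, y to its left, z up, the work surface at z = 0. Lengths are in m, angles in rad, forces in N, time in s.
With the tool pointing down it reaches from about 0.375 to 0.9 m from the base axis. Payload 3.1 kg.
Tool frame: the origin (TCP) lies between the finger pads; the fingertips stand robot.tip_extent ahead of it and the grasp point (between the pads) lies 3 mm ahead of it (robot.tip_extent is the distance from the TCP to the fingertips, in m); z points along the fingers, x is the direction in which the jaws open and shut, and the axes are right-handed (so a half turn about z gives the same grasp; the last joint's range is limited). The gripper opens to 87 mm and grips with 3 to 60 N. Pads are 19 mm wide; open, the fingers measure 117 mm over their backs; the gripper's body (75 mm by 190 mm) begins 51 mm behind the grasp point.
Start: joints at [-1.431, 0.527, 1.433, -0, 1.181, -0.178], TCP at [0.195, -0.594, 0.245] pointing down, gripper open.
Joint ranges: [-3.08, 3.08], [-0.75, 2.2], [0.22, 2.44], [-1.43, 4.57], [0, 2.65], [-2.85, 2.85]. Speed limits (rad/s): [2.79, 2.79, 3.14, 3.14, 3.14, 3.14].

### API

Orientations are given as a unit quaternion [x, y, z, w].
In Python, from rig import robot, cams gives the robot as it stands.
- The arm moves only by the tool carry_out, never from a script. Its argument "steps" is a list of rows, each a list of 3 entries, a list of its own where there are three numbers: the shift along the world's x, y, z in cm, then the turn about the world's z in degrees, then the closure, from 0 (fully open) to 1 (shut). In form: [[[dx, dy, dz], spin, fingers], ...]. A call has 1 to 10 rows; each row shifts and turns the pose as measured when the row begins; what a row does not reach is not made up. A row lasts 1/10 s, in which the tool goes at most 50 mm and 8.59 degrees, less where a joint would pass 70% of its speed; a pose out of reach is approached as far as the arm can. A call with a gripper value outside its range is refused whole. The fingers move at their own pace and stop on an object; "squeeze" is the grip in N (left out, the last holds). Time passes only in rows, so rows that do not move let the fingers close. It gives the time, the measured TCP pose, the force and the opening at its end, in the units of the state.
- robot.get_obs(): the state, without advancing time (a new reading comes with each control period).
- cams.camera(name): name is "scene" or "top"; returns a dict with "pixels" (420x560x3 uint8, red, green, blue), "fx", "fy", "cx", "cy" (pixels), "k1" (the pictures are not rectified: a ray, as slopes to the right and down, at radius r is drawn at 1 + k1 r^2 times it, then the intrinsics apply), "eye" and "rotation" of the camera in the world. Camera axes: x right, y up, looking along -z (the intrinsics and any distortion apply to the point x, -y, -z); pixel columns grow to the right and rows downward; lengths in m; the calibration is good to about 2 mm. A picture is of the moment at which its call begins. There is no depth.
- robot.hand_in(): hands the job in, once; it reports no verdict.
The state is a dict: "time": time; "q": joint angles; "joint_velocities": joint speeds; "joint_torque": joint torques, N m; "position": TCP position; "tool_rot": TCP orientation; "ft_force": force on the tool from outside, world axes, zero at the start; "moment": the same for the moment, N m; "grip_width": finger opening in m.
Only numpy, scipy, OpenCV 4.12 (cv2) and the standard library are available. Lean on these libraries where they do the work, as an engineer would, in place of code of your own. Each camera call takes 0.05 s, during which the arm holds its last target. There are 200 camera calls.

### The job

Check the colour probe against its white reference: lay the white tile, ring side up, flat on the sprung stage of the check stand, between the stage's two end lips, and let go of it. Then take the probe out of its slanted holder and hold it upright, steel nose down inside the ring on the tile, pressing only lightly, so that the stage sinks about half of its travel (a push of some 4 N). Finish while holding it there: the program ends with the probe still gripped and pressed, touching nothing else; leave the dark tile and the other things on the bench alone.

Things in the scene. Friction and masses are not known exactly. Their poses are not given: they have to be found in the camera images.
- white_tile: white ceramic reference tile, loose, lying ring side up on the bench: 56 (x) x 44 (y) x 6 mm thick, 40 g or so; origin at the centre of its underside, z up through the thickness. Free on all sides; pinch it across the 44 mm width.
- white_tile_mark (a point): centre of the thin black ring (24 mm inside diameter) on the white tile's top face, 6 mm above the tile's origin; axes as the tile's
- dark_tile: black tile of the same size with a white ring, lying near the white one (the two swap places); origin at the centre of its underside. Leave it alone.
- stand: check stand, fixed to the bench: white housing 130 (x) x 100 (y) x 45 mm high with a small dark screen on its -x side, and on top, centred, the sprung blue stage; origin at the centre of its underside on the bench. The stage has no lips along its long sides: the 44 mm wide tile overhangs the 34 mm plate there by 5 mm on both, with room for fingers (a collar 51 mm high is the tallest thing below).
- stage_seat (a point): centre of the stage's flat upper face, 75 mm above the bench when not pressed; it sinks with the stage. x along the stage, y across it, z up (the stand's axes). The stage plate is 74 (x) x 34 (y) x 6 mm; at both x ends is a lip 4 mm high and 6 mm thick, leaving 62 mm between them for the tile's 56 mm length.
- stage (a joint): how far the stage is pressed down, m: 0 at the top (also with the tile on it), 0.012 at its stop. It starts to sink at roughly 1 N and takes 0.5 N more for each mm (6 mm at some 4 N).
- probe: cordless colour probe, loose: a round straight stick 140 mm long, 24 mm diameter, purple-red handle with a black band (86 to 89 mm from the nose end), the lowest 50 mm steel, tapering over the last 22 mm to a flat nose 10 mm across; about 110 g. Origin at the centre of the flat nose, z along its axis from nose to handle top. It starts nose down in the holder.
- probe_grip (a point): point on the probe's axis to grip it: 112 mm from the nose, 28 mm below the top end; axes as the probe's
- holder: grey holder, fixed to the bench: foot 100 (x) x 70 (y) x 14 mm with a square socket, 27 mm wide inside, walls 4 mm, 70 mm deep along its axis, slanted 20 degrees (0.35 rad) from vertical with the mouth leaning to the holder's -x; origin at the centre of the foot's underside. The probe stands in it with 70 mm sticking out and is drawn out along its own axis.
- tip_box: blue pipette-tip box 89 x 124 x 75 mm at the back, loose bystander; origin centre of underside
- reagent: bottle, 60 mm diameter, 110 mm tall, blue cap, at the back, loose bystander; origin centre of underside
- jar: jar, 56 mm diameter, 65 mm tall, white cap, on the near right, loose bystander; origin centre of underside
- dishes: round stack of two culture dishes, 92 mm diameter, 26 mm tall, at the back left, loose bystander; origin centre of underside
There are look-alikes about, which are no part of the job. Several things look just like the white_tile: the one meant starts nearest to the robot's base.

How it is judged:
On the way, in this order (a step that is already met when the one before it is completed fails the run):
1. the white tile lies flat on the stage between its lips, let go, while the probe is still in its holder (x of white_tile in the frame of stage_seat between -0.006 and 0.006 m and y of white_tile in the frame of stage_seat between -0.008 and 0.008 m and z of white_tile in the frame of stage_seat between -0.0025 and 0.0025 m and angle between white_tile's own z axis and vertical below 0.08 rad and contact force between the fingers and white_tile below 0.1 N and distance of probe from where it was at the start of the episode below 0.03 m), for 0.2 s.
2. the gripped probe is out of its holder (distance of probe from where it was at the start of the episode above 0.06 m and contact force between the fingers and probe above 1 N and contact force between probe and holder below 0.1 N), for 0.1 s.
At the end, for the whole second after the job is handed in: The white tile lies flat on the stage between the lips (within 6 mm along and 8 mm across of centred), the gripped probe presses on it nose down, upright within 8 degrees, nose within 9 mm of the ring's centre, the stage is sunk 3 to 9.5 mm and steady, and the robot touches neither tile nor stand (x of white_tile in the frame of stage_seat between -0.006 and 0.006 m and y of white_tile in the frame of stage_seat between -0.008 and 0.008 m and z of white_tile in the frame of stage_seat between -0.0025 and 0.0025 m and angle between white_tile's own z axis and vertical below 0.08 rad and horizontal distance between probe and white_tile_mark below 0.009 m and angle between probe's own z axis and vertical below 0.14 rad and value of joint stage between 0.003 and 0.0095 m and contact force between probe and white_tile above 1 N and contact force between the fingers and probe above 1 N and contact force between each of the arm, the fingers and white_tile below 0.2 N and contact force between each of the fingers, the arm, probe and stand below 0.2 N and linear speed of probe below 0.02 m/s); the arm keeps its last pose, push and grip.
It fails at once if the probe presses harder than 15 N on the white tile (contact force between probe and white_tile above 15 N).
It fails at once if the dark tile is moved more than 30 mm (distance of dark_tile from where it was at the start of the episode above 0.03 m).
It fails at once if one of the other things on the bench is moved more than 30 mm (distance of any of tip_box, reagent, jar, dishes from where it was at the start of the episode above 0.03 m).
It also fails if it takes over 54 s, if anything falls off the work surface, if the arm or the gripper's body presses on something with over 40 N, if the wrist force passes 120 N, or if a joint passes its speed limit or range.

## Working session

There is one attempt and no reset: what is moved stays moved. The work goes in short steps, Python scripts to look and compute and a tool call to move; the robot and the scene stay as the last step left them, time stands still between calls to the robot, and variables do not carry over. Pictures are saved under pics/ and viewed, about 8 in all and at most 12, crops included, and the job is handed in when it is done.

Besides the shell and the picture viewer there is one more tool, called after "Emit:" in YAML: its name, and indented under it one key for each argument. carry_out: Moves the arm, as the interface text tells. Its arguments: {"type":"object","properties":{"steps":{"type":"array"},"squeeze":{"type":"number"}},"required":["steps"]}

```bash
mkdir -p pics; ls
python3 - <<'E'
from rig import robot,cams
import cv2
for n in("scene","top"):
    c=cams.camera(n); cv2.imwrite(f"pics/{n}0.png",c["pixels"][:,:,::-1]); print(n,{k:v for k,v in c.items() if k!="pixels"})
print(robot.get_obs(),robot.tip_extent)
a=cv2.imread("pics/top0.png");cv2.imwrite("pics/top0b.png",cv2.resize(a,(800,600),interpolation=cv2.INTER_CUBIC))
a=cv2.imread("pics/scene0.png");cv2.imwrite("pics/scene0b.png",cv2.resize(a,(800,600),interpolation=cv2.INTER_CUBIC))
E
```

```text
pics
scene {'fx': 474.91570138607574, 'fy': 474.91570138607574, 'cx': 281.7035913270638, 'cy': 210.6205252816023, 'k1': -0.04667972492048198, 'eye': array([1.40066133, 0.04371031, 0.9257311 ]), 'rotation': array([0.27297635, 0.29783759, 0.6817113 , 0.60995606])}
top {'fx': 429.11822041689544, 'fy': 429.11822041689544, 'cx': 276.7782594181264, 'cy': 204.0811849370147, 'k1': -0.10236981783978241, 'eye': array([ 0.39237763, -0.05077558,  1.06404575]), 'rotation': array([-0.06253976,  0.03673031,  0.70760764, -0.70287345])}
{'time': 0.1, 'q': array([-1.43147198e+00,  5.28369486e-01,  1.43376668e+00, -5.61950615e-06,
        1.18137480e+00, -1.78517102e-01]), 'joint_velocities': array([ 0.0015019 , -0.00186197, -0.0033621 ,  0.00014454,  0.00113388,
        0.00158528]), 'joint_torque': array([-4.35591874e-04, -4.40986669e+01, -1.77150428e+01,  6.35657413e-02,
        5.33983216e-02, -3.69135353e-05]), 'position': array([ 0.19525389, -0.59307962,  0.2436741 ]), 'tool_rot': array([ 8.10098043e-01, -5.86293647e-01, -6.66677915e-04, -6.89583795e-04]), 'ft_force': array([ 0.33235172,  1.14816707, -0.61571453]), 'moment': array([0.02045898, 0.03311402, 0.00810345]), 'grip_width': 0.0872123794625177} 0.022
```

View pics/top0b.png

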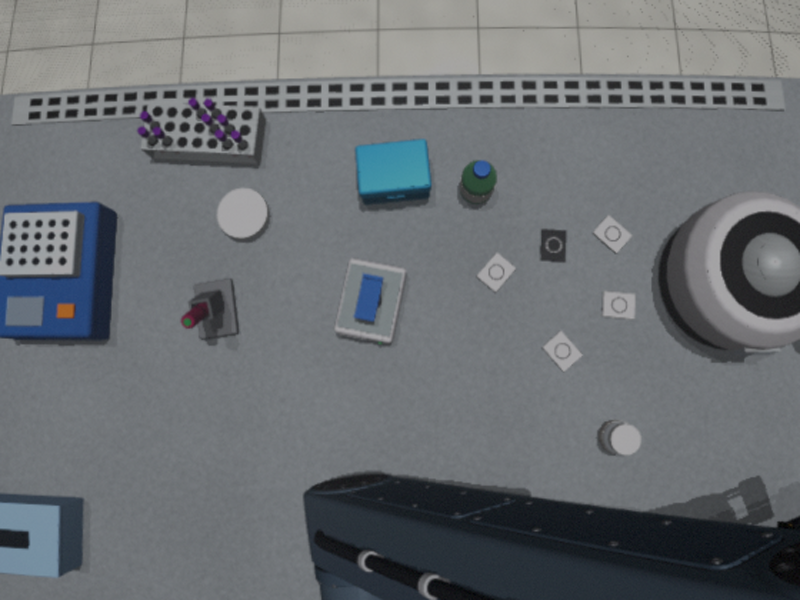

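View pics/scene0b.png

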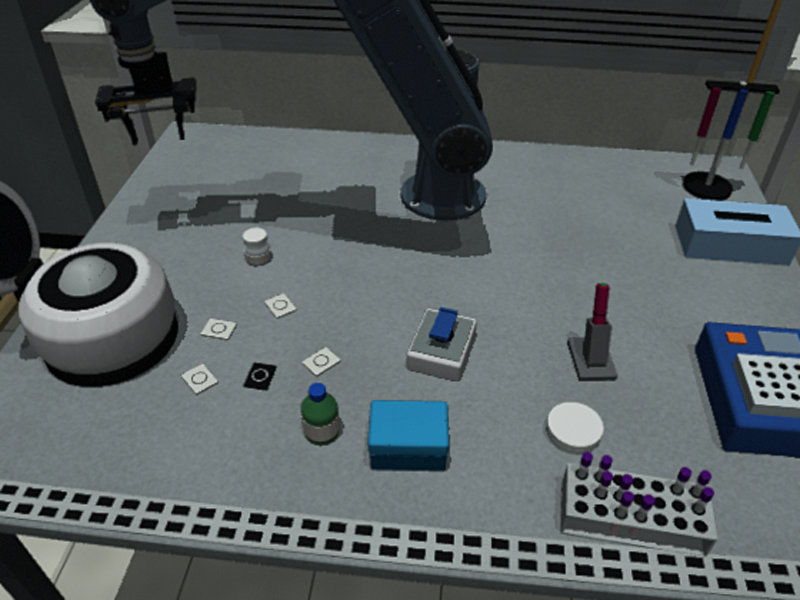

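The top view shows white tiles at about (562,351), (619,305), (612,233) and (496,272). The dark tile is at (553,245), the stand at (370,300) and the holder at (210,308). The tile at (562,351) looks nearest the base. I'll enlarge the crops next.

```bash
cat > h.py <<'E'
import numpy as np,cv2
from scipy.spatial.transform import Rotation as R
def ray(c,u,v):
    K=np.array([[c["fx"],0,c["cx"]],[0,c["fy"],c["cy"]],[0,0,1]])
    p=cv2.undistortPoints(np.array([[[u,v]]],float),K,np.array([c["k1"],0,0,0,0]))[0,0]
    return c["eye"],R.from_quat(c["rotation"]).apply([p[0],-p[1],-1])
def at(c,u,v,z):
    e,d=ray(c,u,v); return e+d*(z-e[2])/d[2]
def tri(c1,p1,c2,p2):
    e1,d1=ray(c1,*p1);e2,d2=ray(c2,*p2)
    s=np.linalg.lstsq(np.stack([d1,-d2],1),e2-e1,rcond=None)[0]
    a,b=e1+s[0]*d1,e2+s[1]*d2; return (a+b)/2,np.linalg.norm(a-b)
def proj(c,P):
    q=R.from_quat(c["rotation"]).inv().apply(np.atleast_2d(P)-c["eye"])
    s=np.stack([q[:,0]/-q[:,2],-q[:,1]/-q[:,2]],1); s=s*(1+c["k1"]*(s**2).sum(1,keepdims=True))
    return s*[c["fx"],c["fy"]]+[c["cx"],c["cy"]]
def crop(im,x0,y0,w,h,k,g=10):
    a=cv2.resize(im[y0:y0+h,x0:x0+w],None,fx=k,fy=k,interpolation=cv2.INTER_CUBIC)
    for x in range(-x0%g+x0,x0+w,g):
        cv2.line(a,((x-x0)*k,0),((x-x0)*k,5),(0,0,255),1);cv2.putText(a,str(x),((x-x0)*k,14),0,.32,(0,0,255))
    for y in range(-y0%g+y0,y0+h,g):
        cv2.line(a,(0,(y-y0)*k),(5,(y-y0)*k),(0,0,255),1);cv2.putText(a,str(y),(6,(y-y0)*k+4),0,.32,(0,0,255))
    return a
E
python3 - <<'E'
from h import *; from rig import cams
t=cv2.imread("pics/top0.png");s=cv2.imread("pics/scene0.png")
cv2.imwrite("pics/c1.png",np.vstack([np.hstack([crop(t,370,225,50,37,8),crop(t,230,178,60,45,8)[:296,:400]]),np.hstack([crop(t,120,188,50,37,8),crop(s,280,210,50,37,8)])]))
cv2.imwrite("pics/c2.png",np.hstack([crop(s,390,190,50,75,8),crop(s,280,205,50,75,8)]))
c=cams.camera("top")
for u,v in[(562,351),(619,305),(612,233),(496,272),(553,245)]: print(at(c,u*.7,v*.7,.006))
E
```

```text
[ 0.43638313 -0.29837467  0.006     ]
[ 0.51495591 -0.40151039  0.006     ]
[ 0.64329475 -0.39638706  0.006     ]
[ 0.57506271 -0.18831106  0.006     ]
[ 0.62234717 -0.29016796  0.006     ]
```

View pics/c1.png

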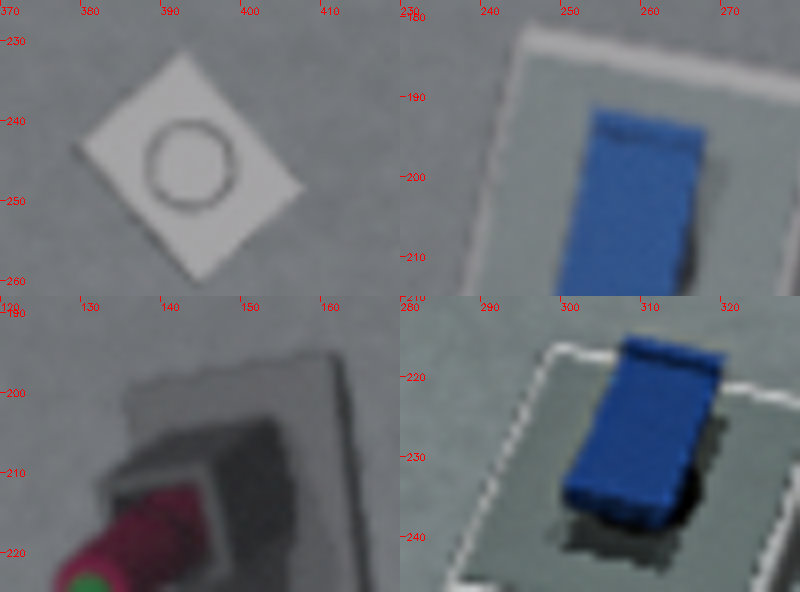

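View pics/c2.png

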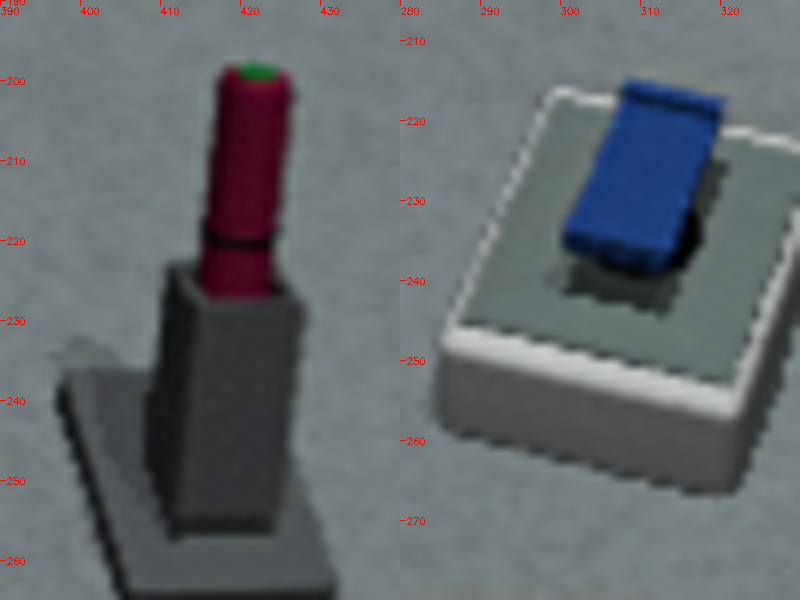

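Run:
```python
from h import *
t=cv2.imread("pics/top0.png");s=cv2.imread("pics/scene0.png")
cv2.imwrite("pics/c3.png",np.hstack([crop(t,120,190,50,50,8),crop(t,230,178,57,70,7)[:400]]))
```

```text
(no output)
```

View pics/c3.png

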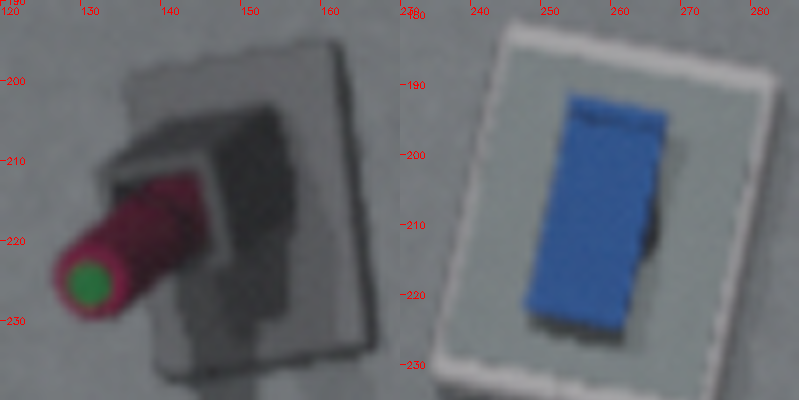

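```bash
cat > fit.py <<'E'
from h import *; from rig import cams
from scipy.optimize import least_squares
T=cams.camera("top");S=cams.camera("scene")
O=.44
def fit(obs,x0):
    def f(p):
        r=R.from_euler('z',p[2])
        return np.concatenate([(proj(c,r.apply(np.array(m)/1000)+[p[0],p[1],0])-(np.array(uv)-O)).ravel() for c,m,uv in obs])
    s=least_squares(f,x0); print(np.round(s.x[:2],4),round(np.degrees(s.x[2]),2),"rms px",np.sqrt(np.mean(s.fun**2)).round(2)); return s.x
# tile: world corners; long side
m=[[28,22,6],[28,-22,6],[-28,-22,6],[-28,22,6]]
uv=[(379.5,243.5),(393,231.5),(407.8,248.5),(395,260.5)]
import itertools
print("tile")
for k in range(2): fit([(T,m,uv[k:]+uv[:k])],[.436,-.298,np.radians([45,-45][k])])
print(at(T,393.7-O,245.6-O,.006))
m=[[37,17,79],[37,-17,79],[-37,-17,79],[-37,17,79]]
print("stand")
fit([(T,m,[(254,191.7),(268.3,194),(262,224.8),(248,222)])],[.5,.1,0])
# scene: near(+x) end is bottom; +y is right
fit([(S,m,[(313.5,236),(301,233.5),(307.5,215),(320,217.5)])],[.5,.1,0])
hm=[[65,50,45],[65,-50,45],[-65,50,45]]
fit([(T,hm,[(244.5,181.5),(284,189),(234.5,232)])],[.5,.1,0])
print("holder")
fm=[[50,35,14],[50,-35,14],[-50,-35,14],[-50,35,14]]
fit([(T,fm,[(135.5,199),(161,195),(165.5,233),(139.7,237.5)])],[.5,.3,0])
print("probe top",tri(T,(131-O,225.3-O),S,(421.8-O,199.4-O)))
print("band",tri(T,(140,217.6-O),S,(418.8-O,220.2-O)))
E
python3 fit.py
```

```text
tile
[ 0.4368 -0.2984] 40.64 rms px 0.17
[ 0.4368 -0.2984] -49.38 rms px 2.33
[ 0.43771001 -0.29807729  0.006     ]
stand
[0.524  0.0295] -11.14 rms px 0.22
[0.5213 0.03  ] -9.75 rms px 0.33
[0.5221 0.0292] -11.27 rms px 0.87
holder
[0.5149 0.3067] 8.74 rms px 0.52
probe top (array([0.47813213, 0.30086328, 0.15718279]), np.float64(0.00037846512423622415))
band (array([0.50057746, 0.30001461, 0.10657461]), np.float64(0.002839897690751676))
```

Emit:
carry_out:
  steps:
    - [[2.7,3.3,0],2.5,0.2]
    - [[2.7,3.3,0],2.5,0.2]
    - [[2.7,3.3,0],2.5,0.2]
    - [[2.7,3.3,0],2.5,0.2]
    - [[2.7,3.3,0],2.5,0.2]
    - [[2.7,3.3,0],2.5,0.2]
    - [[2.7,3.3,0],2.5,0.2]
    - [[2.7,3.3,-2],2.5,0.2]
    - [[2.7,3.3,-3],2.5,0.2]
    - [[0,0,0],0,0.2]
  squeeze: 15

```text
time: 1.25
position: [0.4427, -0.2892, 0.1946]
tool_rot: [0.911, -0.413, 0.003, 0.001]
ft_force: [-0.3, 0.2, -0.4]
grip_width: 0.0695
```

Emit:
carry_out:
  steps:
    - [[-0.6,-0.9,-4],-0.6,0.2]
    - [[0,0,-4],0,0.2]
    - [[0,0,-4],0,0.2]
    - [[0,0,-2.5],0,0.2]
    - [[0,0,0],0,0.2]

```text
time: 1.75
position: [0.4396, -0.3023, 0.0482]
tool_rot: [0.909, -0.416, 0.009, 0.004]
ft_force: [0.3, -1.2, -0.1]
grip_width: 0.0696
```

Run:
```python
from rig import robot
o=robot.get_obs();print(o["position"],o["tool_rot"],o["q"])
```

```text
[ 0.43964049 -0.30225383  0.04824252] [ 0.90930629 -0.41601068  0.00885631  0.00433023] [-0.81109465  0.71522212  1.81667219 -0.00257541  0.59003519  0.04918357]
```

Emit:
carry_out:
  steps:
    - [[-0.3,0.4,-1.0],0,0.2]
    - [[0,0,0],0,0.2]
    - [[0,0,0],0,0.2]

```text
time: 2.05
position: [0.4376, -0.3016, 0.0406]
tool_rot: [0.909, -0.417, 0.011, 0.005]
ft_force: [-0.7, -0.7, 0.7]
grip_width: 0.0695
```

Emit:
carry_out:
  steps:
    - [[0,0.3,-1.5],0,0.2]
    - [[0,0,0],0,0.2]
    - [[0,0,-0.2],0,0.2]
    - [[0,0,0],0,0.2]

```text
time: 2.45
position: [0.4407, -0.3029, 0.0291]
tool_rot: [0.909, -0.417, 0.016, 0.008]
ft_force: [0.1, -0.3, 0.5]
grip_width: 0.0702
```

Emit:
carry_out:
  steps:
    - [[-0.5,0.7,-0.6],0,0.2]
    - [[0,0,0],0,0.2]

```text
time: 2.65
position: [0.437, -0.2973, 0.0246]
tool_rot: [0.909, -0.417, 0.019, 0.009]
ft_force: [-0.4, 0.3, 0.2]
grip_width: 0.0694
```

Emit:
carry_out:
  steps:
    - [[0.1,-0.1,-0.1],0,0.2]
    - [[0,0,0],0,0.7]
    - [[0,0,0],0,0.7]
    - [[0,0,0],0,0.7]
    - [[0,0,0],0,0.7]

```text
time: 3.15
position: [0.4355, -0.2954, 0.0234]
tool_rot: [0.909, -0.417, 0.016, 0.007]
ft_force: [-0.5, 0.8, 1.8]
grip_width: 0.0453
```

Emit:
carry_out:
  steps:
    - [[0,0,0],0,0.7]
    - [[0,0,2],0,0.7]
    - [[0,0,4],0,0.7]
    - [[0,0,4],0,0.7]
    - [[0,0,4],0,0.7]

```text
time: 3.65
position: [0.4331, -0.2933, 0.161]
tool_rot: [0.909, -0.417, 0.01, 0.005]
ft_force: [0.5, -0.5, -0.2]
grip_width: 0.0438
```

Emit:
carry_out:
  steps:
    - [[1.3,4.6,0],-7.4,0.7]
    - [[1.3,4.6,0],-7.4,0.7]
    - [[1.3,4.6,0],-7.4,0.7]
    - [[1.3,4.6,0],-7.4,0.7]
    - [[1.3,4.6,0],-7.4,0.7]
    - [[1.3,4.6,0],-7.4,0.7]
    - [[1.3,4.6,0],-7.4,0.7]
    - [[0,0,0],0,0.7]
    - [[0,0,0],0,0.7]

```text
time: 4.55
position: [0.5283, 0.0091, 0.1681]
tool_rot: [-0.646, 0.763, -0.02, -0.013]
ft_force: [-0.5, 0.1, 0.1]
grip_width: 0.0437
```

Emit:
carry_out:
  steps:
    - [[-0.5,2.1,-3],-1.3,0.7]
    - [[0,0,-2],0,0.7]
    - [[0,0,0],0,0.7]

```text
time: 4.85
position: [0.5247, 0.0278, 0.1176]
tool_rot: [-0.637, 0.771, -0.022, -0.012]
ft_force: [-0.3, 0.6, -0.6]
grip_width: 0.0438
```

Run:
```python
from h import *; from rig import cams,robot
c=cams.camera("scene");s=c["pixels"][:,:,::-1].copy()
t=cams.camera("top")["pixels"][:,:,::-1].copy()
cv2.imwrite("pics/c4.png",np.hstack([crop(s,275,190,50,60,8),crop(t,230,180,50,60,8)]))
o=robot.get_obs();print(o["position"],o["tool_rot"],o["ft_force"])
```

```text
[0.52565782 0.02763342 0.11937805] [-0.63624268  0.77108049 -0.02263213 -0.01085873] [ 0.34111634 -0.0078198  -0.00979232]
```

View pics/c4.png

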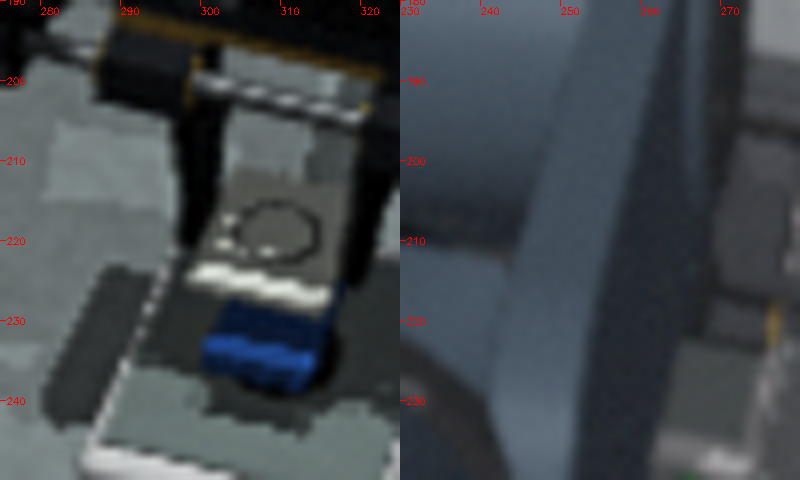

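The scene view shows the held tile above the blue stage, ring centre near (308,219). In the top view the arm hides it.

Run:
```python
from h import *; from rig import cams
S=cams.camera("scene")
for z in(.1,.103): print(at(S,308.6-.44,219-.44,z),at(S,298.3-.44,223.3-.44,z),at(S,315.4-.44,226-.44,z))
```

```text
[0.52087721 0.02399661 0.1       ] [ 0.53961477 -0.00068565  0.1       ] [0.54437351 0.04257139 0.1       ]
[0.52407359 0.02406823 0.103     ] [ 5.42743076e-01 -5.24354084e-04  1.03000000e-01] [0.54748453 0.04257552 0.103     ]
```

Emit:
carry_out:
  steps:
    - [[-0.15,0.35,-1.2],0,0.7]
    - [[0,0,0],0,0.7]

```text
time: 5.2
position: [0.5261, 0.0297, 0.1091]
tool_rot: [-0.635, 0.772, -0.025, -0.009]
ft_force: [0.7, 0.9, -0.3]
grip_width: 0.0439
```

Emit:
carry_out:
  steps:
    - [[-0.4,0.2,-0.8],0,0.7]
    - [[0,0,0],0,0.7]

```text
time: 5.4
position: [0.5228, 0.0314, 0.1012]
tool_rot: [-0.635, 0.772, -0.026, -0.008]
ft_force: [0.6, -0.2, 0.3]
grip_width: 0.044
```

Emit:
carry_out:
  steps:
    - [[0,0,-0.25],0,0.7]
    - [[0,0,0],0,0.7]

```text
time: 5.6
position: [0.5229, 0.0314, 0.0987]
tool_rot: [-0.635, 0.772, -0.026, -0.008]
ft_force: [-0.3, -0.6, 1.9]
grip_width: 0.0434
```

Emit:
carry_out:
  steps:
    - [[0,0,0],0,0.45]
    - [[0,0,0],0,0.35]
    - [[0,0,0],0,0.3]
    - [[0,0,0],0,0.3]

```text
time: 6.0
position: [0.523, 0.0315, 0.099]
tool_rot: [-0.635, 0.772, -0.026, -0.008]
ft_force: [0.6, 0.3, -0.9]
grip_width: 0.059
```

Run:
```python
from h import *; from rig import cams,robot
c=cams.camera("scene");s=c["pixels"][:,:,::-1].copy()
cv2.imwrite("pics/c5.png",crop(s,285,200,50,50,10))
o=robot.get_obs();print(o["position"],o["tool_rot"],o["ft_force"],o["grip_width"])
```

```text
[0.52304404 0.03149007 0.09900588] [-0.63530425  0.77178259 -0.02608846 -0.00771582] [ 0.26395786 -0.34282158  0.07630711] 0.05987512573761971
```

View pics/c5.png

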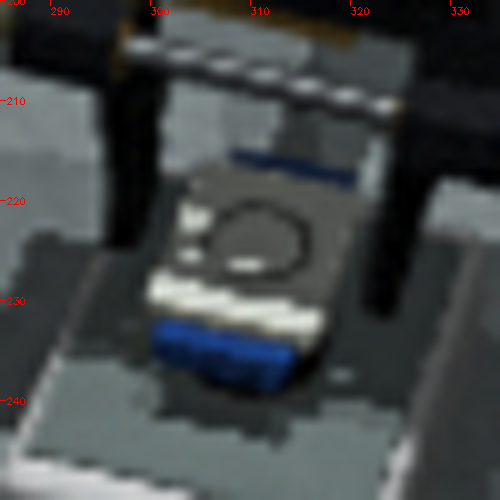

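Emit:
carry_out:
  steps:
    - [[0,0,2],0,0.3]
    - [[0,0,4],0,0.3]
    - [[0,0,4.5],0,0.2]
    - [[0,3,3],3,0.2]
    - [[-0.5,4.5,0],4,0.2]
    - [[-0.5,4.5,0],4,0.2]
    - [[-0.5,4.5,0],4,0.2]
    - [[-0.5,4.5,0],4,0.2]
    - [[-0.5,4,0],0.5,0.2]
    - [[0,0,0],0,0.2]

```text
time: 7.05
position: [0.497, 0.2895, 0.2414]
tool_rot: [0.759, -0.65, 0.029, 0.0]
ft_force: [-0.1, -0.3, 0.3]
grip_width: 0.0699
```

Run:
```python
from h import *; from rig import cams,robot
s=cams.camera("scene")["pixels"][:,:,::-1].copy()
t=cams.camera("top")["pixels"][:,:,::-1].copy()
cv2.imwrite("pics/c6.png",np.hstack([crop(s,285,205,50,50,8),crop(t,235,180,50,50,8)]))
o=robot.get_obs();print(o["position"],o["tool_rot"],o["ft_force"],o["grip_width"])
```

```text
[0.49741247 0.28579683 0.24106709] [ 0.75840465 -0.65113781  0.02896935  0.00164973] [-0.05872754 -0.67976768 -0.56313563] 0.06990265315332515
```

View pics/c6.png

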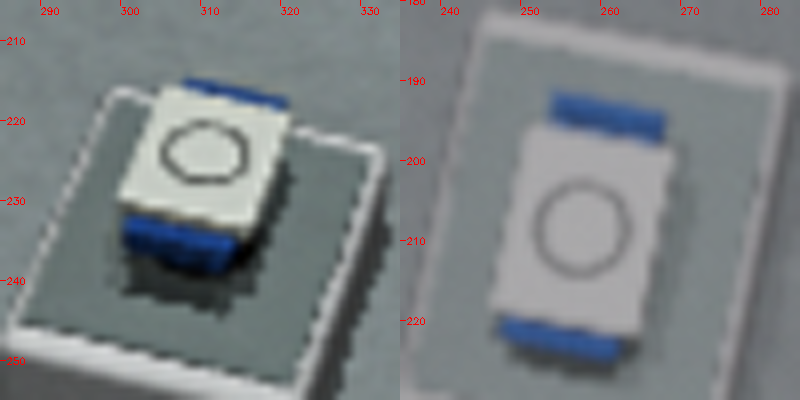

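The tile sits level between two visible lips, with its ring at about (257.5,208.7) in the top view and (310.3,223.8) in the scene view.

```bash
sed -i '/^# tile/,$d' fit.py
python3 - <<'E'
from fit import *
m=[[28,22,81],[28,-22,81],[-28,-22,81],[-28,22,81]]
fit([(T,m,[(250.5,195.5),(268.8,198),(264.7,222),(246.2,219)])],[.5,.1,0])
print(at(T,257.5-O,208.7-O,.081),at(S,310.3-O,223.8-O,.081))
m=[[37,17,79],[37,-17,79],[-37,-17,79],[-37,17,79]]
fit([(T,m,[(254,191.7),(268.3,194),(262,224.8),(248,222)])],[.5,.1,0])
print(proj(S,[.4877,.3023,.1309])+O,proj(T,[.4877,.3023,.1309])+O)
E
```

```text
[0.5225 0.0306] -9.56 rms px 0.15
[0.52225727 0.03067206 0.081     ] [0.51807779 0.02906964 0.081     ]
[0.524  0.0295] -11.14 rms px 0.22
[[420.56481653 209.84763699]] [[134.80205422 222.13250628]]
```

Emit:
carry_out:
  steps:
    - [[-1.0,1.7,-3],0,0.2]
    - [[0,0,-4],0,0.2]
    - [[0,0,-2],0,0.2]
    - [[0,0,0],0,0.2]

```text
time: 7.65
position: [0.4912, 0.2951, 0.1506]
tool_rot: [0.754, -0.656, 0.031, 0.0]
ft_force: [-1.1, -0.3, -0.1]
grip_width: 0.0696
```

Emit:
carry_out:
  steps:
    - [[-0.4,0.8,-1.6],0.7,0.2]
    - [[0,0,0],0,0.2]

```text
time: 7.85
position: [0.4887, 0.3003, 0.1352]
tool_rot: [0.756, -0.653, 0.031, 0.0]
ft_force: [0.4, -0.5, -0.3]
grip_width: 0.0699
```

Emit:
carry_out:
  steps:
    - [[-0.1,0.2,0],0,0.2]
    - [[0,0,0],0,0.9]
    - [[0,0,0],0,0.9]
    - [[0,0,0],0,0.9]
    - [[0,0,0],0,0.9]
    - [[0,0,0],0,0.9]
    - [[0,0,0],0,0.9]
  squeeze: 8

```text
time: 8.55
position: [0.4922, 0.3013, 0.1412]
tool_rot: [0.755, -0.655, 0.034, -0.004]
ft_force: [0.4, -0.6, 0.2]
grip_width: 0.0298
```

Emit:
carry_out:
  steps:
    - [[0,0,0],0,0.9]
    - [[0,0,0],0,0.9]

```text
time: 8.75
position: [0.4922, 0.302, 0.1412]
tool_rot: [0.755, -0.655, 0.033, -0.005]
ft_force: [-0.6, 0.7, -0.1]
grip_width: 0.0243
```

Run:
```python
from h import *; from rig import cams,robot
s=cams.camera("scene")["pixels"][:,:,::-1].copy()
cv2.imwrite("pics/c7.png",crop(s,390,160,60,75,8))
o=robot.get_obs();print(o["position"],o["tool_rot"],o["ft_force"],o["grip_width"])
```

```text
[0.49220209 0.30194743 0.14124015] [ 0.75495595 -0.65491301  0.03329858 -0.00465419] [0.4484766  1.32204733 0.88367519] 0.024303158350469995
```

View pics/c7.png

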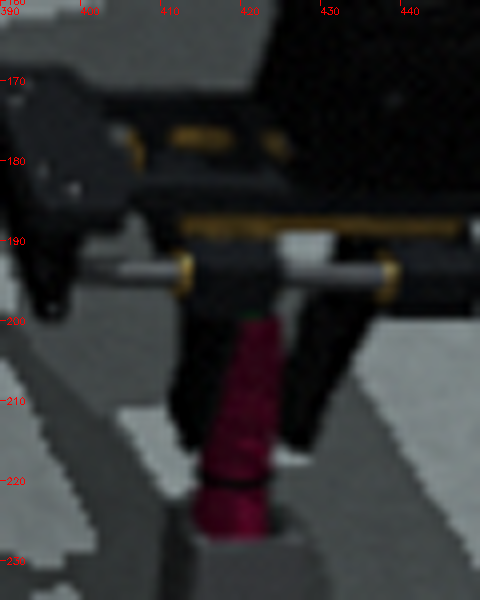

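Emit:
carry_out:
  steps:
    - [[-0.47,-0.07,1.3],0,0.9]
    - [[-0.47,-0.07,1.3],0,0.9]
    - [[-0.47,-0.07,1.3],0,0.9]
    - [[0,0,0],0,0.9]

```text
time: 9.2
position: [0.4767, 0.2997, 0.1832]
tool_rot: [0.755, -0.655, 0.033, -0.005]
ft_force: [0.4, 1.3, -0.5]
grip_width: 0.0244
```

Emit:
carry_out:
  steps:
    - [[-0.35,-0.05,0.95],0,0.9]
    - [[1.0,0.15,0.25],0,0.9]
    - [[1.0,0.15,0.2],0,0.9]
    - [[1.0,0.15,0.2],0,0.9]
    - [[0,0,0],0,0.9]
  squeeze: 5

```text
time: 9.7
position: [0.5053, 0.304, 0.2016]
tool_rot: [0.755, -0.655, 0.033, -0.005]
ft_force: [0.7, 0.8, -0.9]
grip_width: 0.0236
```

Run:
```python
from h import *; from rig import cams,robot
s=cams.camera("scene")["pixels"][:,:,::-1].copy()
t=cams.camera("top")["pixels"][:,:,::-1].copy()
cv2.imwrite("pics/c8.png",np.hstack([crop(s,390,170,50,75,8),crop(t,110,185,50,75,8)]))
o=robot.get_obs();print(o["position"],o["tool_rot"],o["ft_force"],o["grip_width"])
```

```text
[0.50354961 0.30372353 0.20103625] [ 0.7550794  -0.65480402  0.03272066 -0.00401964] [ 0.62070799  1.49250205 -0.51591552] 0.02369157988902454
```

View pics/c8.png

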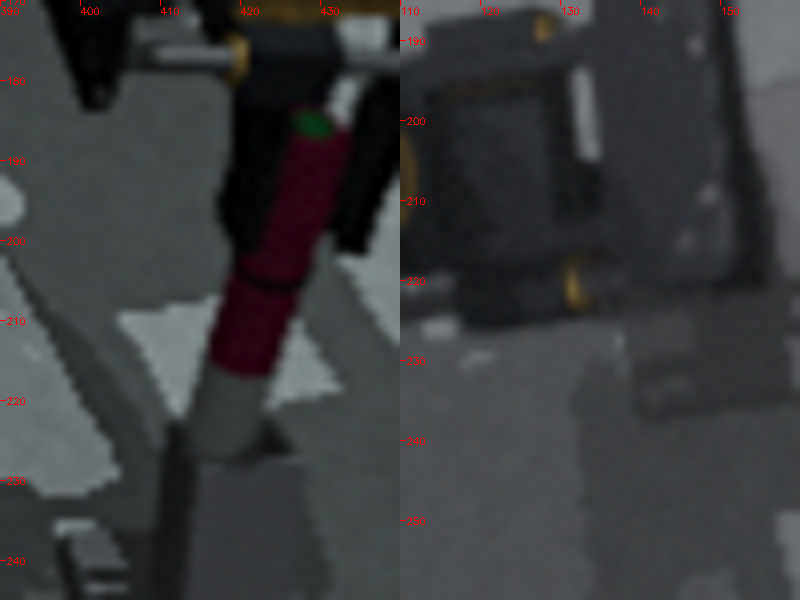

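```bash
cat > pf.py <<'E'
from fit import *; from rig import robot
def pf(pts,g=0,v=True):
    # pts: list of (mm from nose,u,v label coords in scene); axis within the tool's mid plane
    o=robot.get_obs(); r=R.from_quat(o["tool_rot"]); P=o["position"]
    d=np.array([a/1000 for a,_,_ in pts]); uv=np.array([p[1:] for p in pts])-O
    def geo(p):
        ax=r.apply([p[3],np.sin(p[2]),-np.cos(p[2])]); ax/=np.linalg.norm(ax)
        return P+r.apply([0,p[0],p[1]]),ax   # nose position, axis
    def f(p):
        n,a=geo(p); return np.r_[(proj(S,n+d[:,None]*a)-uv).ravel(),p[3]*10]
    for a0 in(-.4,0,.4):
        s=least_squares(f,[0,.11,a0,0]); n,a=geo(s.x)
        print("nose",n.round(4),"axis",a.round(3),"tilt",np.degrees(np.arccos(a[2])).round(1),"p",s.x.round(3),"res",s.fun.round(2))
E
python3 - <<'E'
from pf import *
pf([(140,428.3,185.3),(87.5,422,204.5),(50,420,216.7)])
E
```

```text
nose [0.51   0.2987 0.0697] axis [-0.183  0.042  0.982] tilt 10.8 p [-0.     0.131  0.129 -0.024] res [-0.46  0.23  0.93 -0.39 -0.45  0.16 -0.24]
nose [0.51   0.2987 0.0697] axis [-0.183  0.042  0.982] tilt 10.8 p [-0.     0.131  0.129 -0.024] res [-0.46  0.23  0.93 -0.39 -0.45  0.16 -0.24]
nose [0.51   0.2987 0.0697] axis [-0.183  0.042  0.982] tilt 10.8 p [-0.     0.131  0.129 -0.024] res [-0.46  0.23  0.93 -0.39 -0.45  0.16 -0.24]
```

Emit:
carry_out:
  steps:
    - [[1.0,0.1,0.0],0,0.9]
    - [[1.0,0.1,0.1],0,0.9]
    - [[0,0,0],0,0.9]
  squeeze: 8

```text
time: 10.2
position: [0.5227, 0.3058, 0.2013]
tool_rot: [0.755, -0.655, 0.031, -0.002]
ft_force: [-0.5, 1.3, 0.1]
grip_width: 0.0238
```

Run:
```python
from h import *; from rig import cams,robot
s=cams.camera("scene")["pixels"][:,:,::-1].copy()
cv2.imwrite("pics/c9.png",crop(s,395,165,50,75,8))
o=robot.get_obs();print(o["position"],o["tool_rot"],o["ft_force"],o["grip_width"])
```

```text
[0.52204195 0.3057302  0.20113958] [ 0.75532805 -0.65459885  0.03122968 -0.00214403] [ 0.60964305  1.16673294 -0.42216226] 0.023765813034463328
```

View pics/c9.png

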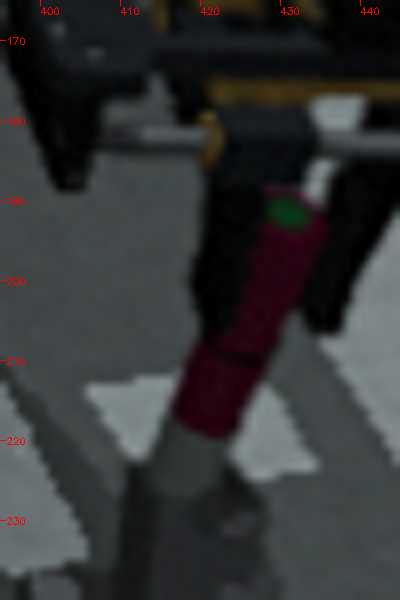

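Run:
```python
from pf import *
pf([(140,430.2,191.3),(87.5,423,209),(50,418.8,218.8)])
# reference: what a truly vertical probe / 10deg tilts would look like
for tx in(-10,0,10,20,30):
    a=R.from_euler('y',tx,degrees=True).apply([0,0,1]); top=np.array([.522,.303,.207])
    print(tx,(proj(S,[top,top-.0525*a,top-.09*a])+O).round(1).tolist())
s=S["pixels"]
h=cv2.cvtColor(s,cv2.COLOR_RGB2HSV)
for v in range(184,228,3):
    print(v,[f"{x}:{tuple(int(k) for k in s[v,x])}" for x in range(412,438,3)])
```

```text
nose [0.5004 0.2963 0.0594] axis [-0.025  0.096  0.995] tilt 5.7 p [ 0.028  0.141 -0.033 -0.055] res [-0.31  0.45  0.31 -0.89  0.03  0.43 -0.55]
nose [0.5004 0.2963 0.0594] axis [-0.025  0.096  0.995] tilt 5.7 p [ 0.028  0.141 -0.033 -0.055] res [-0.31  0.45  0.31 -0.89  0.03  0.43 -0.55]
nose [0.5004 0.2963 0.0594] axis [-0.025  0.096  0.995] tilt 5.7 p [ 0.028  0.141 -0.033 -0.055] res [-0.31  0.45  0.31 -0.89  0.03  0.43 -0.55]
-10 [[429.0, 195.6], [424.9, 214.4], [422.0, 227.2]]
0 [[429.0, 195.6], [424.4, 212.1], [421.2, 223.3]]
10 [[429.0, 195.6], [424.0, 209.3], [420.6, 218.6]]
20 [[429.0, 195.6], [423.8, 206.2], [420.3, 213.3]]
30 [[429.0, 195.6], [423.8, 202.8], [420.2, 207.6]]
184 ['412:(56, 60, 60)', '415:(56, 62, 62)', '418:(52, 55, 55)', '421:(47, 37, 18)', '424:(10, 13, 15)', '427:(10, 12, 14)', '430:(9, 12, 14)', '433:(24, 24, 19)', '436:(47, 51, 53)']
187 ['412:(67, 73, 72)', '415:(66, 70, 72)', '418:(68, 73, 74)', '421:(8, 9, 10)', '424:(10, 12, 12)', '427:(10, 12, 14)', '430:(14, 10, 13)', '433:(90, 98, 98)', '436:(33, 36, 35)']
190 ['412:(64, 69, 70)', '415:(65, 71,
[... 1631 characters left out ...]
 '421:(35, 3, 15)', '424:(43, 19, 28)', '427:(128, 139, 139)', '430:(122, 132, 133)', '433:(64, 69, 69)', '436:(66, 72, 72)']
220 ['412:(130, 141, 142)', '415:(41, 44, 43)', '418:(48, 52, 52)', '421:(49, 52, 51)', '424:(98, 107, 108)', '427:(125, 133, 134)', '430:(122, 132, 134)', '433:(66, 72, 73)', '436:(66, 72, 72)']
223 ['412:(34, 36, 36)', '415:(45, 49, 48)', '418:(50, 52, 53)', '421:(49, 53, 51)', '424:(57, 62, 61)', '427:(127, 137, 137)', '430:(121, 132, 133)', '433:(104, 113, 115)', '436:(64, 70, 70)']
226 ['412:(21, 22, 22)', '415:(43, 45, 45)', '418:(50, 53, 53)', '421:(33, 34, 35)', '424:(19, 20, 19)', '427:(55, 61, 61)', '430:(65, 71, 70)', '433:(67, 73, 73)', '436:(64, 71, 70)']
```

Emit:
carry_out:
  steps:
    - [[-0.5,0,1.5],0,0.9]
    - [[-0.6,0,2],0,0.9]
    - [[-0.3,0,2],0,0.9]
    - [[0,0,2],0,0.9]
    - [[0,0,0],0,0.9]
  squeeze: 12

```text
time: 10.85
position: [0.5034, 0.3033, 0.2808]
tool_rot: [0.756, -0.654, 0.032, 0.001]
ft_force: [1.2, -0.1, -1.1]
grip_width: 0.0233
```

```bash
cat > seg.py <<'E'
from pf import *
s=S["pixels"]; h=cv2.cvtColor(s,cv2.COLOR_RGB2HSV)
def purple(c,x0,x1,y0,y1):
    im=c["pixels"].astype(int); m=((im[...,0]-im[...,1]>12)&(im[...,2]-im[...,1]>3)).astype(np.uint8)
    z=np.zeros_like(m); z[y0:y1,x0:x1]=m[y0:y1,x0:x1]; return z
E
python3 - <<'E'
from seg import *
o=robot.get_obs();print(o["position"],o["tool_rot"],o["ft_force"],o["grip_width"])
m=purple(S,380,460,120,260)
for y in range(120,260):
    x=np.flatnonzero(m[y])
    if len(x): print(y,x[0],x[-1],len(x),end="; ")
im=S["pixels"].astype(int)
g=(im[...,1]-im[...,0]>15)&(im[...,1]-im[...,2]>8)
yy,xx=np.nonzero(g[120:260,380:460]);print("\ngreen",xx.mean()+380,yy.mean()+120,len(xx))
E
```

```text
[0.501813   0.30272384 0.27776797] [ 0.75603011 -0.65382908  0.03020745  0.00367744] [-0.15319012  0.56811106 -1.46164867] 0.023806943615480525
159 439 440 2; 160 433 440 3; 161 433 440 6; 162 433 440 8; 163 432 440 9; 164 432 439 8; 165 431 439 9; 166 431 438 8; 167 431 438 8; 168 431 437 7; 169 430 437 8; 170 430 437 8; 171 429 436 8; 172 429 435 7; 173 429 435 7; 174 429 434 6; 175 426 434 9; 176 426 433 8; 177 424 433 9; 178 424 432 7; 179 423 428 6; 180 423 432 10; 181 423 431 9; 182 422 431 10; 183 422 430 9; 184 421 430 10; 185 421 429 9; 186 421 429 9; 187 421 429 9; 188 422 428 7; 189 424 427 4; 
green 435.6363636363636 158.9090909090909 11
```

Emit:
carry_out:
  steps:
    - [[0.2,-4,0],0,0.9]
    - [[0.2,-4,0],0,0.9]
    - [[0.2,-4,0],0,0.9]
    - [[0.2,-4,0],0,0.9]
    - [[0.2,-4,0],0,0.9]
    - [[0.2,-3,0],0,0.9]
    - [[0,-1,0],0,0.9]
    - [[0,0,0],0,0.9]

```text
time: 11.75
position: [0.5057, 0.0547, 0.2681]
tool_rot: [0.758, -0.652, 0.024, 0.011]
ft_force: [0.1, 0.3, -1.4]
grip_width: 0.0235
```

```bash
cat > v.py <<'E'
from seg import *
import sys
x0,x1,y0,y1=map(int,sys.argv[1:5])
o=robot.get_obs();print(o["position"].round(4),o["tool_rot"].round(3),o["ft_force"].round(1),R.from_quat(o["tool_rot"]).apply([0,0,1]).round(3))
for n,c in(("S",S),("T",T)):
    if n=="T": x0,x1,y0,y1=200,320,120,300
    m=purple(c,x0,x1,y0,y1)
    print(n,end=" ")
    for y in range(y0,y1):
        x=np.flatnonzero(m[y])
        if len(x): print(y,x[0],x[-1],len(x),end="; ")
    im=c["pixels"].astype(int); g=(im[...,1]-im[...,0]>15)&(im[...,1]-im[...,2]>8)
    yy,xx=np.nonzero(g[y0:y1,x0:x1]);print("\ngreen",xx.mean()+x0,yy.mean()+y0,len(xx)) if len(xx) else print()
E
python3 v.py 270 350 100 260
```

```text
[0.5058 0.0563 0.2684] [ 0.758 -0.651  0.024  0.01 ] [ 0.1 -0.4 -1.6] [ 0.023 -0.046 -0.999]
S 153 324 326 3; 154 323 323 1; 155 322 330 4; 156 322 330 3; 157 322 330 4; 158 322 330 6; 159 322 330 9; 160 321 330 10; 161 321 330 10; 162 321 330 10; 163 321 330 10; 164 321 329 9; 165 321 329 9; 166 321 329 9; 167 321 329 9; 168 321 328 8; 169 321 328 8; 170 320 328 9; 171 320 328 9; 172 319 328 10; 173 320 327 8; 174 320 326 7; 175 319 321 3; 176 319 327 9; 177 318 327 10; 178 318 326 9; 179 318 326 9; 180 318 326 9; 181 318 326 9; 182 318 326 9; 183 318 325 8; 184 318 325 8; 185 319 324 6; 
green 326.0 155.84615384615384 13
T 219 240 241 2; 220 240 247 6; 221 241 246 6; 222 243 245 3; 
green 266.0 240.0 1
```

Run:
```python
from pf import *
pf([(140,326.4,156.2),(110,325.2,165.4),(87.5,323.4,175.2),(50,321.3,184.9)])
for tx,ty in((-10,0),(0,0),(10,0),(0,5)):
    a=R.from_euler('yx',[tx,-ty],degrees=True).apply([0,0,1]); top=np.array([.507,.0575,.277])
    print(tx,ty,(proj(S,[top-k*a for k in(0,.0525,.09,.118,.14)])).round(1).tolist())
s=S["pixels"]
for v in range(184,206,1): print(v,*[int(s[v,x].mean()) for x in range(306,334)])
```

```text
nose [0.4808 0.0461 0.13  ] axis [0.005 0.07  0.998] tilt 4.0 p [ 0.029  0.139 -0.032 -0.019] res [ 0.16  0.04 -0.4   0.93  0.12 -1.54  0.15  0.57 -0.19]
nose [0.4808 0.0461 0.13  ] axis [0.005 0.07  0.998] tilt 4.0 p [ 0.029  0.139 -0.032 -0.019] res [ 0.16  0.04 -0.4   0.93  0.12 -1.54  0.15  0.57 -0.19]
nose [0.4808 0.0461 0.13  ] axis [0.005 0.07  0.998] tilt 4.0 p [ 0.029  0.139 -0.032 -0.019] res [ 0.16  0.04 -0.4   0.93  0.12 -1.54  0.15  0.57 -0.19]
-10 0 [[326.6, 159.7], [324.9, 179.7], [323.7, 193.4], [322.9, 203.3], [322.2, 211.0]]
0 0 [[326.6, 159.7], [325.0, 177.6], [323.9, 189.7], [323.2, 198.4], [322.6, 205.1]]
10 0 [[326.6, 159.7], [325.2, 175.0], [324.2, 185.2], [323.6, 192.6], [323.0, 198.1]]
0 5 [[326.6, 159.7], [323.1, 177.4], [320.7, 189.4], [319.0, 198.0], [317.7, 204.5]]
184 104 105 106 105 104 105 107 108 108 110 110 62 28 21 17 17 18 16 15 14 43 120 132 127 128 131 130 130
185 104 103 101 102 104 105 106 104 108 110 101 57 42 38 29 21 17 15 17 26 59 120 130 131 127 129 130 133
186 106 106 102 103 104 106 105 102 104 110 93 56 44 48 48 42 40 39 42 44 77 121 12
[... 1317 characters left out ...]
33 130 129 130 127 130 133 133 131 83 68 68 68 69 71 69
200 128 128 126 110 104 106 107 105 105 105 107 125 133 131 132 129 128 130 136 134 97 69 67 68 68 71 69 68
201 131 127 126 108 103 105 106 105 107 108 109 125 132 130 130 129 131 130 132 133 85 66 69 67 70 70 70 66
202 124 125 126 113 105 106 109 109 107 107 110 128 131 130 129 129 132 132 132 129 83 68 69 68 70 69 68 66
203 123 124 127 116 108 107 107 107 107 106 106 126 129 130 131 129 128 129 130 93 70 71 72 70 68 66 67 70
204 128 128 128 115 109 109 105 106 107 105 108 127 129 129 129 128 130 132 131 85 69 72 72 72 69 68 65 67
205 130 128 115 108 106 109 107 103 105 105 108 127 130 130 128 127 126 131 130 84 67 68 71 72 70 69 65 73
```

```bash
cat > pf2.py <<'E'
from fit import *; from rig import robot
# probe pose (nose x,y,z, lean x,y) from scene silhouette; rim points modelled on the surface facing the camera
def pose(pts,mid=True):
    o=robot.get_obs(); r=R.from_quat(o["tool_rot"]); P=o["position"]; J=r.apply([1,0,0])
    def ax(p): a=np.array([p[3],p[4],1]); return a/np.linalg.norm(a)
    def f(p):
        n=p[:3]; a=ax(p); e=[]
        for d,rad,u,v in pts:
            c=n+a*d/1000; w=S["eye"]-c; w-=a*(w@a); w/=np.linalg.norm(w)
            e.append(proj(S,c+w*rad/1000)[0]-[u,v])
        e=np.concatenate(e)
        return np.r_[e,((n+a*.115-P)@J)*2000] if mid else e
    s=least_squares(f,[P[0],P[1],P[2]-.13,0,0]); a=ax(s.x)
    print("nose",s.x[:3].round(4),"lean deg x,y",np.degrees(s.x[3:]).round(1),"res",s.fun.round(1),"TCP-nose",(P-s.x[:3]).round(4))
E
python3 - <<'E'
from pf2 import *
pose([(140,0,326,155.8),(87.5,12,322.8,174.9),(50,12,321.2,185.4),(22,12,320.5,191.5),(0,5,319.6,196.4)])
E
```

```text
nose [0.4722 0.0488 0.1417] lean deg x,y [9.7 2.7] res [-0.1  0.   0.1 -0.1  0.2 -0.3 -0.3  0.9  0.1 -0.5 -0. ] TCP-nose [0.0342 0.0083 0.1274]
```

Emit:
carry_out:
  steps:
    - [[2.4,-1,0],0,0.9]
    - [[2.4,-1,-1],0,0.9]
    - [[0,0,-2],0,0.9]
    - [[0,0,-1],0,0.9]
    - [[0,0,0],0,0.9]
  squeeze: 10

```text
time: 12.55
position: [0.5562, 0.042, 0.229]
tool_rot: [0.762, -0.647, 0.026, 0.008]
ft_force: [0.0, -0.1, -1.2]
grip_width: 0.0236
```

```bash
python3 v.py 270 350 120 280
python3 - <<'E'
from fit import *
s=S["pixels"]
for v in range(200,226): print(v,*[int(s[v,x].mean()) for x in range(298,326)])
E
```

```text
[0.5566 0.0419 0.2302] [ 0.762 -0.647  0.026  0.008] [ 1.   0.2 -1.4] [ 0.03  -0.046 -0.998]
S 180 315 320 4; 181 315 321 2; 182 314 322 3; 183 314 323 4; 184 314 323 6; 185 314 323 10; 186 314 323 10; 187 313 322 10; 188 313 322 10; 189 313 322 10; 190 313 322 10; 191 313 322 10; 192 313 321 9; 193 313 321 9; 194 313 321 9; 195 313 321 9; 196 313 320 8; 197 313 320 8; 198 312 319 8; 199 312 319 8; 200 311 319 8; 201 311 316 3; 202 311 319 9; 203 311 319 9; 204 310 319 10; 205 310 318 9; 206 310 318 9; 207 310 318 9; 208 310 318 9; 209 311 317 7; 210 311 317 7; 211 313 316 4; 
green 318.2142857142857 182.35714285714286 14
T 195 252 256 4; 196 251 256 6; 197 251 256 6; 198 251 256 6; 199 250 255 6; 200 251 253 3; 
green 265.8 239.6 5
200 110 107 103 104 107 109 111 108 110 111 113 112 52 14 9 11 13 16 18 19 9 16 83 131 137 138 91 71
201 108 107 106 107 107 107 108 110 112 111 111 94 42 14 14 12 5 8 9 7 3 20 93 132 138 134 87 70
202 127 114 110 108 109 108 104 107 107 108 110 91 39 14 17 18 17 18 17 16 10 25 118 138 137 96 70 68
203 131 125 124 123 123 124 112 118 111 107 111 78 30 14 
[... 1467 characters left out ...]
09 85 79 79 81 65 50 48 49 48 49 65 75 66 61 45 44 62 69 67 64 65
219 116 93 90 93 93 87 85 80 80 81 80 71 51 48 48 53 74 80 82 81 81 77 77 70 67 70 66 61
220 107 93 92 93 90 92 87 80 78 80 66 55 47 47 48 52 76 84 82 82 82 83 83 62 64 69 67 71
221 98 92 92 91 94 161 169 106 51 45 57 74 67 59 61 54 60 77 80 82 82 82 76 66 79 78 71 71
222 94 93 92 93 127 171 178 96 46 67 78 83 80 79 80 77 52 44 74 82 82 82 63 48 55 59 70 72
223 94 93 89 96 165 178 175 83 63 79 82 80 83 80 82 83 76 38 72 83 83 92 60 42 44 44 48 49
224 82 93 88 110 164 175 174 83 67 80 81 81 82 81 80 85 82 38 71 81 81 78 51 44 43 43 44 44
225 51 83 93 138 167 173 172 93 44 69 83 83 82 83 83 84 80 44 74 81 84 64 45 43 43 44 44 43
```

Run:
```python
from pf2 import *
pose([(140,0,318.2,182.4),(87.5,12,315.3,200.8),(50,12,313.8,210.9),(22,12,313,216.5),(0,5,311.9,220.9)])
print(at(S,309.9,223.4,.081))
```

```text
nose [0.5357 0.035  0.1142] lean deg x,y [10.5  3. ] res [ 0.  -0.   0.   0.  -0.  -0.4 -0.3  0.9  0.3 -0.5 -0. ] TCP-nose [0.0216 0.0063 0.1169]
[0.51821391 0.02918116 0.081     ]
```

Emit:
carry_out:
  steps:
    - [[-0.9,-0.5,-1.5],0,0.9]
    - [[0,0,0],0,0.9]
    - [[0,0,-0.4],0,0.9]
    - [[0,0,0],0,0.9]

```text
time: 13.25
position: [0.5499, 0.0364, 0.2149]
tool_rot: [0.762, -0.647, 0.03, 0.005]
ft_force: [-0.2, 0.6, -2.1]
grip_width: 0.0236
```

Emit:
carry_out:
  steps:
    - [[-0.2,0,-0.5],0,0.9]
    - [[0,0,0],0,0.9]

```text
time: 13.45
position: [0.5489, 0.0365, 0.2104]
tool_rot: [0.762, -0.647, 0.031, 0.005]
ft_force: [-0.2, 1.2, -1.2]
grip_width: 0.0236
```

Emit:
carry_out:
  steps:
    - [[0,0,-0.3],0,0.9]
    - [[0,0,0],0,0.9]

```text
time: 13.65
position: [0.5493, 0.0366, 0.2074]
tool_rot: [0.762, -0.647, 0.031, 0.004]
ft_force: [-0.5, 0.0, -1.8]
grip_width: 0.0235
```

Emit:
carry_out:
  steps:
    - [[0,0,-0.3],0,0.9]
    - [[0,0,0],0,0.9]

```text
time: 13.85
position: [0.55, 0.0365, 0.2046]
tool_rot: [0.762, -0.647, 0.032, 0.004]
ft_force: [-1.0, -0.1, 0.5]
grip_width: 0.0234
```

Emit:
carry_out:
  steps:
    - [[0,0,-0.3],0,0.9]
    - [[0,0,0],0,0.9]

```text
time: 14.05
position: [0.5506, 0.0366, 0.202]
tool_rot: [0.762, -0.647, 0.032, 0.003]
ft_force: [1.2, 0.6, 1.8]
grip_width: 0.0235
```

Emit:
carry_out:
  steps:
    - [[0,0,-0.3],0,0.9]
    - [[0,0,0],0,0.9]

```text
time: 14.25
position: [0.5509, 0.0366, 0.1994]
tool_rot: [0.762, -0.647, 0.033, 0.003]
ft_force: [-0.2, -0.2, 2.5]
grip_width: 0.0233
```

Emit:
carry_out:
  steps:
    - [[-0.5,0,0.05],0,0.9]
    - [[-0.5,0,0.05],0,0.9]
    - [[0,0,0],0,0.9]
  squeeze: 7

```text
time: 14.55
position: [0.5416, 0.0363, 0.2013]
tool_rot: [0.762, -0.647, 0.035, 0.002]
ft_force: [0.9, -0.3, 1.7]
grip_width: 0.0239
```

```bash
cat > w.py <<'E'
from seg import *
o=robot.get_obs();print(o["position"].round(4),o["tool_rot"].round(3),o["ft_force"].round(1),o["grip_width"].round(4))
m=purple(S,270,350,170,260); ys=[]
for y in range(190,250):
    x=np.flatnonzero(m[y])
    if len(x)>1: print(y,x[0],x[-1],len(x),end="; ")
im=S["pixels"].astype(int); g=(im[...,1]-im[...,0]>15)&(im[...,1]-im[...,2]>8)
yy,xx=np.nonzero(g[150:260,270:350]);print("\ngreen",xx.mean()+270,yy.mean()+150,len(xx))
for v in range(218,244): print(v,*[int(im[v,x].mean()) for x in range(298,326)])
E
python3 w.py
```

```text
Traceback (most recent call last):
  File "w.py", line 2, in <module>
    o=robot.get_obs();print(o["position"].round(4),o["tool_rot"].round(3),o["ft_force"].round(1),o["grip_width"].round(4))
                                                                                                 ^^^^^^^^^^^^^^^^^^^^^
AttributeError: 'float' object has no attribute 'round'
```

Emit:
carry_out:
  steps:
    - [[-0.5,0,0.0],0,0.9]
    - [[-0.4,0,0.0],0,0.9]
    - [[0,0,0],0,0.9]

```text
time: 14.95
position: [0.5327, 0.0358, 0.2014]
tool_rot: [0.762, -0.647, 0.035, 0.002]
ft_force: [1.0, 0.1, 2.4]
grip_width: 0.0237
```

```bash
sed -i 's/o\["grip_width"\].round(4)/o["grip_width"]/' w.py; python3 w.py
```

```text
[0.5332 0.0359 0.2015] [ 0.762 -0.647  0.036  0.002] [-0.9  0.2  1.9] 0.023820774262664175
190 311 319 9; 191 311 319 9; 192 310 319 10; 193 311 319 9; 194 311 319 9; 195 310 318 9; 196 310 318 9; 197 310 318 9; 198 310 318 9; 199 310 317 8; 200 310 317 8; 201 309 317 9; 202 309 316 8; 203 311 316 6; 204 308 316 3; 205 308 316 9; 206 308 316 9; 207 308 316 9; 208 308 316 9; 209 308 316 9; 210 308 316 9; 211 307 315 9; 212 307 315 9; 213 307 315 9; 214 308 315 8; 215 309 314 6; 
green 315.3636363636364 184.0909090909091 11
218 135 105 91 94 105 110 112 81 51 48 52 55 56 56 56 53 48 38 34 34 39 47 57 64 66 69 118 130
219 116 96 91 93 92 62 69 65 48 49 51 54 55 57 54 54 48 61 61 45 39 35 43 61 67 65 74 77
220 108 92 68 84 63 49 71 66 48 50 51 54 54 54 53 51 48 74 82 78 78 77 74 68 67 68 65 67
221 56 50 41 48 42 61 78 67 50 49 53 57 56 53 53 49 52 76 83 81 82 82 82 63 76 78 70 67
222 37 43 38 35 35 75 85 82 54 50 50 55 53 54 52 49 62 80 81 80 82 82 77 53 54 57 68 74
223 46 79 55 45 66 79 82 78 42 45 51 53 53 51 49 59 52 73 82 81 82 81 62 45 44 45 50 49
224 80 94 88 92 138 108 80 45 43 48
[... 1209 characters left out ...]
59 62
237 50 43 37 29 28 26 27 27 28 36 38 40 46 61 67 52 15 4 31 54 62 62 60 58 58 62 103 106
238 107 95 90 53 35 34 32 31 26 23 22 23 29 43 37 22 15 24 48 64 102 110 110 108 110 109 114 113
239 113 99 96 59 40 43 43 43 34 36 30 26 28 28 25 25 37 52 60 100 116 116 115 114 116 113 111 108
240 100 95 91 55 40 42 42 44 44 43 43 41 42 38 31 39 53 56 60 106 114 115 113 113 113 112 109 100
241 109 107 71 48 45 44 40 39 40 42 43 42 45 43 41 44 59 62 62 104 116 112 111 113 112 111 108 111
242 113 112 107 108 109 94 59 46 46 47 41 40 43 43 52 60 103 111 109 114 113 113 113 114 112 112 112 156
243 114 113 114 114 116 115 109 110 111 109 65 47 46 41 52 63 107 115 113 112 113 112 113 111 114 111 99 168
```

Run:
```python
from pf2 import *
pose([(140,0,315.4,184.1),(87.5,12,312.3,203.8),(50,12,311.3,215.3),(22,12,310.4,222.5),(0,5,309.4,228)])
for z in(.075,.077):print(at(S,309.4,226.9,z))
print([proj(S,[.5182,.0292,z]).round(1).tolist() for z in(.081,.075)])
im=S["pixels"].copy()
cv2.imwrite("pics/c12.png",cv2.resize(im[170:245,285:345,::-1],None,fx=8,fy=8,interpolation=cv2.INTER_CUBIC))
```

```text
nose [0.5268 0.0294 0.0795] lean deg x,y [0.3 2.6] res [-0.2 -0.1  0.4  0.1 -0.1 -0.2 -0.3  0.7  0.2 -0.5 -0. ] TCP-nose [0.0066 0.0065 0.1219]
[0.52503581 0.02862289 0.075     ]
[0.52709433 0.02865836 0.077     ]
[[[309.9, 223.4]], [[309.8, 225.1]]]
```

The fit shows the probe upright (lean 0.3° and 2.6°). The nose is about 7 mm toward +x of the ring centre, so I'll lift, shift it and set it down again.

Emit:
carry_out:
  steps:
    - [[0,0,0.9],0,0.9]
    - [[0,0,0.3],0,0.9]
    - [[-0.6,0.1,0],0,0.9]
    - [[0,0,0],0,0.9]
  squeeze: 12

```text
time: 15.55
position: [0.5249, 0.0377, 0.2127]
tool_rot: [0.762, -0.647, 0.033, 0.003]
ft_force: [0.5, -0.0, -2.1]
grip_width: 0.0233
```

```bash
python3 w.py
```

```text
[0.526  0.0375 0.2129] [ 0.761 -0.647  0.033  0.003] [ 0.6  0.1 -0.7] 0.023848971054430776
190 312 319 8; 191 311 319 9; 192 311 319 9; 193 311 319 9; 194 311 319 9; 195 310 318 9; 196 310 318 9; 197 311 317 7; 198 310 316 5; 199 310 318 5; 200 309 317 9; 201 309 317 9; 202 309 317 9; 203 309 317 9; 204 309 317 9; 205 309 317 9; 206 309 317 9; 207 309 316 8; 208 309 316 8; 209 310 315 6; 210 312 314 3; 
green 316.5 178.5 8
218 137 106 62 86 105 109 108 86 81 78 58 50 52 54 52 52 61 75 75 66 62 43 45 62 68 68 64 66
219 74 53 39 45 48 70 88 79 78 81 64 49 50 53 51 61 75 82 82 80 81 79 77 68 67 67 65 64
220 48 39 41 34 43 126 162 107 80 77 54 46 51 48 53 73 80 83 82 80 81 83 82 58 54 52 52 52
221 40 47 78 53 62 162 178 109 52 47 55 49 48 48 48 48 58 75 81 81 80 80 76 66 76 76 66 58
222 42 81 94 92 120 111 102 65 42 65 73 57 50 49 63 72 49 43 73 78 76 80 61 47 56 59 68 73
223 42 85 94 94 116 109 110 53 63 80 80 76 72 74 79 82 76 36 66 91 94 94 58 41 44 44 49 50
224 41 86 93 97 106 117 179 100 72 83 82 82 80 81 101 111 107 47 81 180 197 146 70 42 42 41 44 42
225 45 83 94 101 104 106 125 7
[... 1149 characters left out ...]
16
237 100 95 63 41 39 43 25 15 19 30 29 25 23 36 41 23 7 3 32 58 108 115 114 112 112 113 114 113
238 109 98 89 56 42 43 39 22 9 12 9 9 16 30 29 12 18 26 50 64 105 114 114 113 112 112 112 111
239 99 94 95 58 40 42 45 42 40 32 18 12 14 21 22 29 51 56 60 100 114 114 114 113 113 112 110 105
240 97 94 92 55 40 41 42 44 45 45 43 43 42 42 42 44 56 56 60 106 115 114 113 112 112 113 107 100
241 111 105 70 47 44 46 42 39 40 41 42 43 42 46 55 57 63 61 62 105 115 111 114 113 111 111 109 110
242 113 114 107 107 110 108 74 49 43 46 47 40 38 42 55 61 101 111 108 112 112 115 112 112 112 112 113 157
243 111 112 113 114 115 116 111 110 109 110 109 64 47 57 54 62 105 115 113 113 113 113 112 112 114 109 99 166
```

Run:
```python
from pf2 import *
pose([(140,0,316.5,178.5),(87.5,12,313.2,198.3),(50,12,312.5,210.2),(22,12,311.3,217),(0,5,310.6,222.5)])
for z in(.089,.092):print(at(S,310.6,221.4,z))
```

```text
nose [0.5186 0.0311 0.091 ] lean deg x,y [0.9 2.5] res [-0.2 -0.   0.5  0.1 -0.3 -0.5 -0.1  0.8  0.  -0.4 -0. ] TCP-nose [0.0078 0.0063 0.1219]
[0.51900027 0.03063034 0.089     ]
[0.52216136 0.03067723 0.092     ]
```

Emit:
carry_out:
  steps:
    - [[-0.3,-0.15,-0.8],0,0.9]
    - [[0,0,0],0,0.9]
    - [[0,0,-0.4],0,0.9]
    - [[0,0,0],0,0.9]

```text
time: 16.15
position: [0.5244, 0.0354, 0.2006]
tool_rot: [0.761, -0.647, 0.035, 0.002]
ft_force: [0.3, 0.5, 2.4]
grip_width: 0.0231
```

Emit:
carry_out:
  steps:
    - [[0,0,0],0,0.9]
    - [[0,0,0],0,0.9]

```text
time: 16.35
position: [0.5247, 0.0355, 0.2009]
tool_rot: [0.761, -0.647, 0.035, 0.002]
ft_force: [-0.7, 0.3, 2.7]
grip_width: 0.0231
```

Run:
```python
from pf2 import *
f=[]
for i in range(8): cams.camera("scene"); o=robot.get_obs(); f.append(np.r_[o["ft_force"],o["position"],np.abs(o["joint_velocities"]).max()])
print(np.array(f).round(4)); print(np.mean(f,0).round(4),o["grip_width"])
s=S["pixels"]; cv2.imwrite("pics/f.png",crop(s[:,:,::-1].copy(),285,172,55,72,8))
```

```text
[[ 1.4120e-01  8.1520e-01  2.8457e+00  5.2460e-01  3.5500e-02  2.0090e-01
   1.9000e-03]
 [ 2.8200e-01  6.2300e-02  2.3594e+00  5.2460e-01  3.5500e-02  2.0090e-01
   3.2000e-03]
 [-4.7570e-01 -5.9620e-01  2.3327e+00  5.2460e-01  3.5500e-02  2.0090e-01
   2.7000e-03]
 [-7.8400e-02  1.3240e-01  2.2993e+00  5.2460e-01  3.5500e-02  2.0080e-01
   1.7000e-03]
 [-7.5110e-01 -7.2100e-02  2.3337e+00  5.2460e-01  3.5500e-02  2.0080e-01
   2.5000e-03]
 [-1.8150e-01  5.5470e-01  2.5382e+00  5.2460e-01  3.5500e-02  2.0080e-01
   2.0000e-03]
 [-5.7070e-01  5.2410e-01  2.9577e+00  5.2460e-01  3.5500e-02  2.0080e-01
   2.0000e-03]
 [-4.7900e-01  1.4160e-01  2.4633e+00  5.2460e-01  3.5500e-02  2.0080e-01
   2.6000e-03]]
[-2.6410e-01  1.9530e-01  2.5162e+00  5.2460e-01  3.5500e-02  2.0080e-01
  2.3000e-03] 0.02312679802040914
```

View pics/f.png

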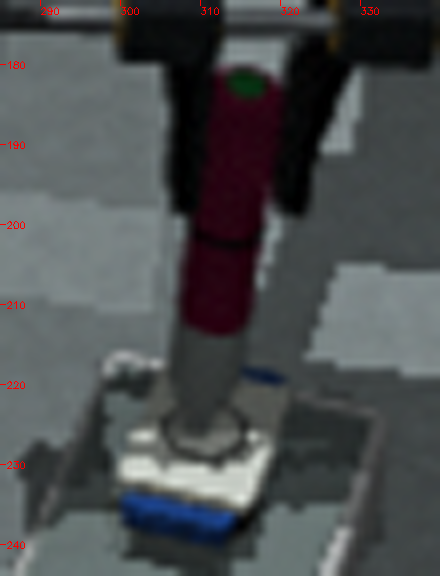

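The probe is held upright. Its nose, near (310,226), is inside the ring, the tile lies between both visible blue lips, and the push is about 3.9 N and steady. I'm handing in.

```bash
python3 -c "
from rig import robot
print(robot.hand_in())"
```

```text
the job is handed in; nothing more can be done
None
```

I handed the job in at about 17 s of robot time, with the probe still gripped and pressed on the white tile. The hand-in gives no verdict.

**What I did**
- **Tile:** I picked up the white tile nearest the base, laid it on the stage between the lips and let go.
- **Probe:** I gripped the probe, drew it out of the holder and turned it most of the way upright against the socket mouth. That overshot to about 10° of lean, which I took out by levering the nose against the tile. I then lifted it, recentred it over the ring and pressed again.

**Last checks**
- **Push:** about 3.9 N, using the probe's hanging weight as zero. That puts the stage at roughly 5–6 mm, and it held steady over 8 readings.
- **Lean:** about 1° in x and 2.5° in y, fitted just before the final press. The limit is 8°.
- **Nose:** inside the ring in the last picture. The last fit, about 1 cm above the tile, put it some 2–3 mm from the ring's centre.
- **Tile:** about 1.5–3 mm off centre along x and 1 mm across y, lying flat between the lips.

**Disagreements and weak points**
- The two cameras differ by about 3–4 mm in x on where the tile is.
- The probe slid down by roughly 10 mm in the grip during turning, so it is held about 15–20 mm below its top instead of 28 mm.
- The tool itself had drifted to about 4° of tilt.

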